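# Snap the control board into its housing

### The arm

A 6-joint arm with a two-finger parallel gripper is mounted at the origin on the work surface. World frame = base frame: x ahead of the robot, y to its left, z up, the work surface at z = 0. Lengths are in m, angles in rad, forces in N, time in s.
With the tool pointing down it reaches from about 0.325 to 0.9 m from the base axis. Payload 3.5 kg.
Tool frame: the origin (TCP) lies at the very end of the fingers, on their centre line; the grasp point (between the pads) lies 19 mm behind it; z points along the fingers, x is the direction in which the jaws open and shut, and the axes are right-handed (so a half turn about z gives the same grasp; the last joint's range is limited). The gripper opens to 85 mm and grips with 20 to 120 N. Pads are 22 mm wide; open, the fingers measure 114 mm over their backs; the gripper's body (76 mm by 85 mm) begins 54 mm behind the grasp point. The pads swing forward as they close: fully open they stand 13 mm farther back than shut.
Start: joints at [-0.103, 0.276, -0.026, 1.268, 0, 1.467], TCP at [0.625, -0, 0.198] pointing down, gripper open.
Joint ranges: [-3.12, 3.12], [-0.85, 1.88], [-1.08, 1.24], [-1.95, 2.15], [-1.57, 1.53], [-3.14, 3.14]. Speed limits (rad/s): [2.57, 2.57, 3.14, 3.14, 3.14, 3.14].

### API

Orientations are given as [roll, pitch, yaw] about the fixed x, y, z axes, in that order (R = Rz(yaw) Ry(pitch) Rx(roll)).
In Python, from plant import get_state, read_camera, calibration, workorder gives the robot as it stands.
- The arm moves only by the shell command python3 -m handwheel 'ROWS' [OPENING] [FORCE]. ROWS is text: rows parted by semicolons, each of 6 numbers parted by spaces: the shift along the tool's x, y, z in mm, then the turn, a rotation vector about the tool's x, y, z in degrees. In form: x y z rx ry rz; .... A call has exactly 5 rows; each row shifts and turns the commanded pose from where the row before left it, along the tool's axes as they then stand; what a row does not reach is not made up. A row lasts 1/8 s, in which the tool goes at most 62.5 mm and 10.7 degrees, less where a joint would pass 70% of its speed; a pose out of reach is approached as far as the arm can. A call is refused whole if a number of a shift passes 62.5 or a number of a turn 10.7, either way. A call with a gripper value outside its range is refused whole. OPENING is the finger opening in mm, from 0 to 85.4, set as the call begins (- or left out, the last holds). The fingers move at their own pace and stop on an object; FORCE is the grip in N (left out, the last holds). Time passes only in rows, so rows that do not move let the fingers close, or fill a call up. It gives the time, the measured TCP pose, the force and the opening at its end, in the units of the state.
- get_state(): the state, without advancing time (a new reading comes with each control period).
- read_camera(name): name is "scene" or "side" or "wrist"; returns (picture, depth): 480x640x3 uint8, blue, green, red; 480x640 float32, m along the optical axis (not along the pixel's ray), 0 where there is no reading.
- calibration(name): a dict with "fx", "fy", "cx", "cy" (pixels), "rvec" (rotation vector, rad) and "tvec" (3), from world to camera coordinates, as OpenCV has them. Camera axes: x right, y down, z forward; pixel columns grow to the right and rows downward; lengths in m; the calibration is good to about 2 mm. A picture is of the moment at which its call begins: read the wrist's pose just before it. calibration takes no time and is no camera call; for the wrist camera it gives the pose at the moment of the call.
- workorder.sign_off(): hands the job in, once; it reports no verdict.
The state is a dict: "t": time; "joints": joint angles; "qd": joint speeds; "joint_efforts": joint torques, N m; "position": TCP position; "tool_rot": TCP orientation; "force": force on the tool from outside, world axes, zero at the start; "wrist_torque": the same for the moment, N m; "grip_width": finger opening in m.
Only numpy, scipy, OpenCV 4.12 (cv2) and the standard library are available. Lean on these libraries where they do the work, as an engineer would, in place of code of your own. Each camera call takes 0.05 s, during which the arm holds its last target. There are 200 camera calls.

### The job

Lift the green circuit board off the blue cradle by its heat sink and lay it over the four barbed standoffs in the aluminium housing, plug connector towards the housing's open end. Then let go and press down on the green plate near its corners until every corner has clicked past its barbs and sits fully home on the shoulder, never pushing on the plate with more than 30 N, and leave the other things on the bench where they are.

Things in the scene. Friction and masses are not known exactly. Their poses are not given: they have to be found in the camera images.
- grip (a point): Gripping point of the loose board: on the middle of its finned aluminium heat sink (50 mm in board x, 24 mm wide in board y, 36 mm tall above the board), 23 mm above the board's top face, 26 mm above its underside. Axes are the board's. Within 60 mm sideways of the heat sink nothing on the board is taller than 2 mm.
- board: Loose olive-green circuit board, 180 (x) x 120 (y) x 3 mm, 0.22 to 0.33 kg. Origin at the centre of its underside, below the heat sink; z up, x towards the end with the black plug connector (64 mm wide, 14 mm tall, 8 mm out over the edge). Starts flat on a blue plastic cradle, underside 22 mm above the bench.
- plate: The bare green plate of the circuit board, 180 x 120 x 3 mm, part of the board and in the same frame (origin at the centre of its underside). It is what the fingers press on.
- housing: Aluminium housing: a low open tray 215 x 150 mm, rim 16 mm high, four white barbed standoffs in a rectangle 156 (x) by 96 (y) mm. Origin at the centre of its underside; x towards the end without a wall, where the connector goes. It floats on soft springs (0.7 N/mm) in a black nest: the board's weight and a push sink it straight down, to a hard stop 1 to 11 mm lower, how far is not known beforehand; let go, it rises. 
- hole0 (a point): Centre, on the board's underside, of the 8 mm square copper-rimmed hole 0 in a corner of the board (board x 78, y 48 mm). It belongs on standoff 0 (point seat0).
- spot0 (a point): Centre of the white 18 mm pressing spot on the board's top face beside hole 0, 32 mm from the hole along board x towards the middle, clear of components. Pressed straight down here, corner 0 snaps past its barbs at roughly 6 to 20 N (felt as a drop in force) and then lands hard on the shoulder; the board is stiff, so neighbours may snap in with it. More than 30 N harms the plate.
- seat0 (a point): Centre of the shoulder (13 mm across, 22 mm above the housing's underside) of standoff 0, where the board's underside comes to rest; housing x 78, y 48 mm. Above it: a 6 mm neck, a thin stem with its tip 16.5 mm up, and two springy barbs leaning out to 11 mm across. An unpressed board rests on the barbs about 6 mm above the shoulder.
- hole1 (a point): Centre, on the board's underside, of the 8 mm square copper-rimmed hole 1 in a corner of the board (board x 78, y -48 mm). It belongs on standoff 1 (point seat1).
- spot1 (a point): Centre of the white 18 mm pressing spot on the board's top face beside hole 1, 32 mm from the hole along board x towards the middle, clear of components. Pressed straight down here, corner 1 snaps past its barbs at roughly 6 to 20 N (felt as a drop in force) and then lands hard on the shoulder; the board is stiff, so neighbours may snap in with it. More than 30 N harms the plate.
- seat1 (a point): Centre of the shoulder (13 mm across, 22 mm above the housing's underside) of standoff 1, where the board's underside comes to rest; housing x 78, y -48 mm. Above it: a 6 mm neck, a thin stem with its tip 16.5 mm up, and two springy barbs leaning out to 11 mm across. An unpressed board rests on the barbs about 6 mm above the shoulder.
- hole2 (a point): Centre, on the board's underside, of the 8 mm square copper-rimmed hole 2 in a corner of the board (board x -78, y -48 mm). It belongs on standoff 2 (point seat2).
- spot2 (a point): Centre of the white 18 mm pressing spot on the board's top face beside hole 2, 32 mm from the hole along board x towards the middle, clear of components. Pressed straight down here, corner 2 snaps past its barbs at roughly 6 to 20 N (felt as a drop in force) and then lands hard on the shoulder; the board is stiff, so neighbours may snap in with it. More than 30 N harms the plate.
- seat2 (a point): Centre of the shoulder (13 mm across, 22 mm above the housing's underside) of standoff 2, where the board's underside comes to rest; housing x -78, y -48 mm. Above it: a 6 mm neck, a thin stem with its tip 16.5 mm up, and two springy barbs leaning out to 11 mm across. An unpressed board rests on the barbs about 6 mm above the shoulder.
- hole3 (a point): Centre, on the board's underside, of the 8 mm square copper-rimmed hole 3 in a corner of the board (board x -78, y 48 mm). It belongs on standoff 3 (point seat3).
- spot3 (a point): Centre of the white 18 mm pressing spot on the board's top face beside hole 3, 32 mm from the hole along board x towards the middle, clear of components. Pressed straight down here, corner 3 snaps past its barbs at roughly 6 to 20 N (felt as a drop in force) and then lands hard on the shoulder; the board is stiff, so neighbours may snap in with it. More than 30 N harms the plate.
- seat3 (a point): Centre of the shoulder (13 mm across, 22 mm above the housing's underside) of standoff 3, where the board's underside comes to rest; housing x -78, y 48 mm. Above it: a 6 mm neck, a thin stem with its tip 16.5 mm up, and two springy barbs leaning out to 11 mm across. An unpressed board rests on the barbs about 6 mm above the shoulder.
- screwdriver: Loose screwdriver lying on the mat; leave it alone. Origin at its underside.
- bottle: Loose cleaner bottle, 50 mm across, 130 mm tall; leave it alone. Origin at the centre of its underside.
- bin: Loose yellow parts tray, 100 x 75 x 35 mm; leave it alone. Origin at the centre of its underside.
- jar: Loose jar, 48 mm across, 50 mm tall; leave it alone. Origin at the centre of its underside.
- relay: Loose black relay block 50 x 35 x 30 mm; leave it alone. Origin at the centre of its underside.
- brush: Loose cleaning brush lying on the mat; leave it alone. Origin at its underside.
- cover: Loose aluminium housing cover plate, 150 x 120 x 9 mm; leave it alone. Origin at the centre of its underside.

How it is judged:
On the way, in this order (a step that is already met when the one before it is completed fails the run):
1. the board lies with each hole over its own standoff (horizontal distance between hole0 and seat0 below 0.004 m and z of hole0 in the frame of seat0 below 0.014 m and horizontal distance between hole1 and seat1 below 0.004 m and z of hole1 in the frame of seat1 below 0.014 m and horizontal distance between hole2 and seat2 below 0.004 m and z of hole2 in the frame of seat2 below 0.014 m and horizontal distance between hole3 and seat3 below 0.004 m and z of hole3 in the frame of seat3 below 0.014 m), for 0.2 s.
2. the fingers press on the green plate itself (over 4 N) while the board lies over the standoffs and some corner is still up (contact force between the fingers and plate above 4 N and (z of hole0 in the frame of seat0 above 0.003 m or z of hole1 in the frame of seat1 above 0.003 m or z of hole2 in the frame of seat2 above 0.003 m or z of hole3 in the frame of seat3 above 0.003 m)).
At the end, for the whole second after the job is handed in: each of the board's four holes is on its own standoff (within 3 mm sideways) with the board's underside at most 1.2 mm above the shoulder, so that all four posts have clicked through (horizontal distance between hole0 and seat0 below 0.003 m and z of hole0 in the frame of seat0 below 0.0012 m and horizontal distance between hole1 and seat1 below 0.003 m and z of hole1 in the frame of seat1 below 0.0012 m and horizontal distance between hole2 and seat2 below 0.003 m and z of hole2 in the frame of seat2 below 0.0012 m and horizontal distance between hole3 and seat3 below 0.003 m and z of hole3 in the frame of seat3 below 0.0012 m); the robot touches nothing.
It fails at once if the fingers push on the circuit board's plate with more than 30 N (contact force between the fingers and plate above 30 N).
It fails at once if a bystander is moved by more than 30 mm (distance of any of screwdriver, bottle, bin, jar, relay, brush, cover from where it was at the start of the episode above 0.03 m).
It also fails if it takes over 67 s, if anything falls off the work surface, if the arm or the gripper's body presses on something with over 40 N, if the wrist force passes 120 N, or if a joint passes its speed limit or range.

## Working session

There is one attempt and no reset: what is moved stays moved. The work goes in short steps, Python scripts to look and compute and a shell command to move; the robot and the scene stay as the last step left them, time stands still between calls to the robot, and variables do not carry over. Pictures are saved under pics/ and viewed, about 8 in all and at most 12, crops included, and the job is handed in when it is done.

```bash
ls; mkdir -p pics; cat > h.py <<'E'
import numpy as np, cv2
from plant import get_state, read_camera, calibration
def snap(cam,name=None):
    c=calibration(cam); im,d=read_camera(cam)
    if name: cv2.imwrite('pics/'+name+'.png',im)
    return im,d,c
def ray(c,uv,z):
    R=cv2.Rodrigues(np.array(c['rvec'],float))[0]; t=np.array(c['tvec'],float).ravel()
    uv=np.atleast_2d(uv).astype(float)
    d=np.c_[(uv[:,0]-c['cx'])/c['fx'],(uv[:,1]-c['cy'])/c['fy'],np.ones(len(uv))]@R
    o=-R.T@t
    return o+d*((z-o[2])/d[:,2])[:,None]
def cloud(c,d):
    R=cv2.Rodrigues(np.array(c['rvec'],float))[0]; t=np.array(c['tvec'],float).ravel()
    v,u=np.mgrid[:d.shape[0],:d.shape[1]]
    P=np.stack([(u-c['cx'])/c['fx']*d,(v-c['cy'])/c['fy']*d,d],-1)
    return (P-t)@R
E
python3 - <<'E'
from h import *
im,d,c=snap('scene','s1'); print(get_state())
np.savez('s1.npz',im=im,d=d)
for n in('scene','side','wrist'):
    k=calibration(n);R=cv2.Rodrigues(np.array(k['rvec'],float))[0];print(n,k['fx'],-R.T@np.array(k['tvec']).ravel(),R[2])
E
```

```text
pics
{'t': 0.05, 'joints': array([-1.03408287e-01,  2.77126918e-01, -2.78518446e-02,  1.26801935e+00,
        3.33530236e-05,  1.46740850e+00]), 'qd': array([ 0.00067891, -0.00063212, -0.00022673, -0.00045623,  0.00058412,
        0.00035535]), 'joint_efforts': array([ 2.24545142e-04, -4.47059298e+01,  2.96392035e+01,  9.08297516e-03,
        7.16883278e-06, -2.29636248e-05]), 'position': array([6.24160096e-01, 8.28948704e-05, 1.97277245e-01]), 'tool_rot': array([-3.14133225e+00,  2.18658651e-03, -2.02138381e-05]), 'force': array([-0.51698956,  0.28880008, -0.16744141]), 'wrist_torque': array([ 0.04858169, -0.02471867,  0.02487959]), 'grip_width': 0.0853786202643941}
scene 434.97587866926705 [1.03632241 0.50506815 0.79779096] [-0.4513113  -0.54300894 -0.70813798]
side 528.8846030997946 [ 0.2604073  -0.82170891  0.80554194] [ 0.29307862  0.68823165 -0.66365813]
wrist 361.2623448118535 [0.62543052 0.06567481 0.37337433] [-0.00221727 -0.25833646 -0.96605246]
```

View pics/s1.png

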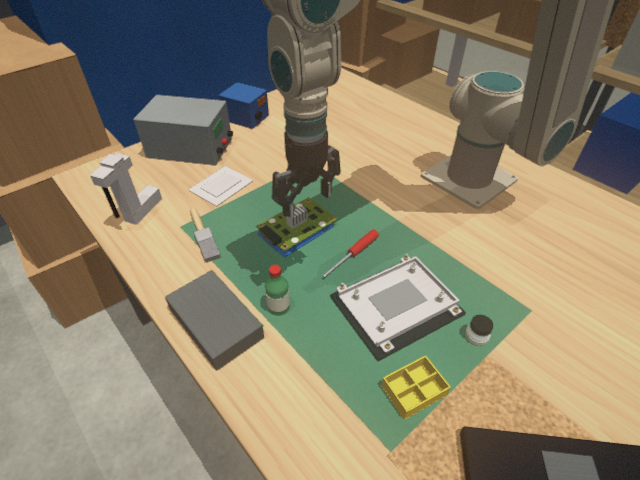

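The scene view shows the board on its cradle near (298,224), with the heat sink at (297,213). The housing is at (400,300), with standoffs near (357,293), (381,325), (440,296) and (413,267). The bottle stands at (277,290) and the screwdriver at (352,253).

```bash
python3 - <<'E'
from h import *
c=calibration('scene')
for n,uv,z in[('sink',(297,208),.055),('plug?',(0,0),.03),('h357',(357,293),.04),('381',(381,325),.04),('440',(440,296),.04),('413',(413,267),.04),('bottle',(278,305),0),('driver',(352,253),.01),('jar',(479,335),.02),('wallcorner',(407,260),.03)]:
    print(n,ray(c,uv,z).round(3))
im,d,c=snap('wrist','w1'); im2,d2,c2=snap('side','d1')
cv2.imwrite('pics/both.png',np.hstack([cv2.resize(im,(400,300)),cv2.resize(im2,(400,300))]))
E
```

```text
sink [[ 0.511 -0.182  0.055]]
plug? [[ 0.627 -2.735  0.03 ]]
h357 [[0.581 0.113 0.04 ]]
381 [[0.602 0.204 0.04 ]]
440 [[0.45  0.237 0.04 ]]
413 [[0.429 0.143 0.04 ]]
bottle [[ 0.716 -0.     0.   ]]
driver [[ 0.484 -0.     0.01 ]]
jar [[0.455 0.345 0.02 ]]
wallcorner [[0.415 0.115 0.03 ]]
```

View pics/both.png

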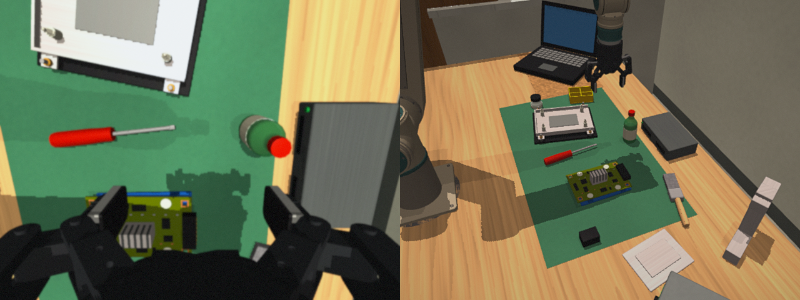

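```bash
python3 -m handwheel '-23 -42 -32 0 0 0;-23 -42 -32 0 0 0;-23 -42 -32 0 0 0;-23 -42 -32 0 0 0;-23 -42 -32 0 0 0' && python3 -m handwheel '0 -10 0 0 0 0;0 0 0 0 0 0;0 0 0 0 0 0;0 0 0 0 0 0;0 0 0 0 0 0'
python3 - <<'E'
from h import *
im,d,c=snap('wrist','w2'); np.savez('w2.npz',im=im,d=d,c=c)
E
```

```text
t: 0.78
position: [0.5089, 0.2111, 0.3591]
tool_rot: [3.142, 0.0, -0.0]
force: [-0.8, -0.2, -0.5]
grip_width: 0.0854
t: 1.4
position: [0.5101, 0.2191, 0.3577]
tool_rot: [3.141, 0.001, -0.001]
force: [-0.6, -0.4, -0.0]
grip_width: 0.0854
```

View pics/w2.png

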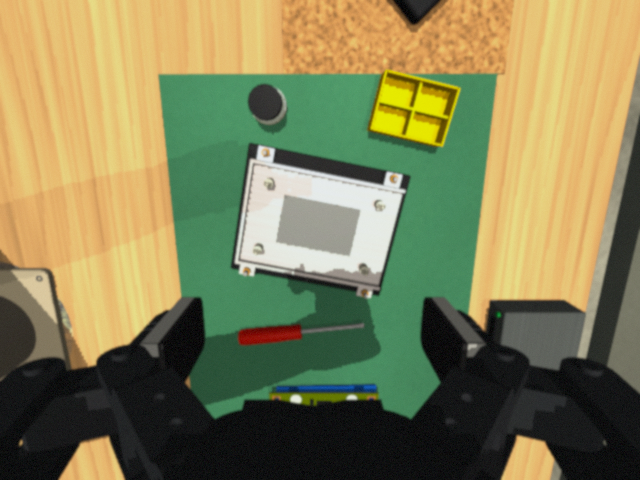

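Wrist view: the housing is in the middle, with standoffs near (269,184), (379,205), (364,269) and (258,249). The board's edge shows at the bottom. I'll use an enlarged crop and the depth to find the open end.

```bash
python3 - <<'E'
from h import *
D=np.load('w2.npz',allow_pickle=True); im=D['im'];d=D['d'];c=D['c'].item()
cv2.imwrite('pics/w2c.png',cv2.resize(im[135:305,220:420],None,fx=4,fy=3.5,interpolation=cv2.INTER_CUBIC)[:600])
P=cloud(c,d)
# height profile along long axis through centre line (318,226)
ax=np.array([110,20.5])/np.hypot(110,20.5)
for s in range(-84,88,4):
    u,v=np.array([318,226.5])+ax*s; p=P[int(round(v)),int(round(u))]; print(s,(p*1000).round(0),end=' ')
E
```

```text
-84 [395. 192.   0.] -80 [403. 192.  10.] -76 [414. 195.  36.] -72 [417. 193.  23.] -68 [423. 192.  25.] -64 [429. 190.  25.] -60 [434. 189.  24.] -56 [440. 188.  24.] -52 [445. 187.  24.] -48 [451. 185.  23.] -44 [457. 185.  24.] -40 [463. 184.  24.] -36 [468. 183.  25.] -32 [474. 182.  26.] -28 [478. 182.  26.] -24 [484. 180.  27.] -20 [490. 178.  25.] -16 [496. 177.  27.] -12 [501. 177.  25.] -8 [507. 176.  26.] -4 [513. 174.  26.] 0 [519. 174.  26.] 4 [524. 172.  25.] 8 [530. 171.  26.] 12 [536. 170.  29.] 16 [541. 170.  28.] 20 [547. 168.  27.] 24 [553. 167.  28.] 28 [559. 165.  25.] 32 [563. 166.  28.] 36 [569. 164.  25.] 40 [575. 162.  25.] 44 [581. 160.  23.] 48 [587. 160.  23.] 52 [593. 159.  25.] 56 [598. 158.  25.] 60 [604. 157.  24.] 64 [610. 156.  25.] 68 [511. 285. 534.] 72 [622. 152.  23.] 76 [631. 149.  11.] 80 [639. 145.   1.] 84 [646. 143.   1.]
```

View pics/w2c.png

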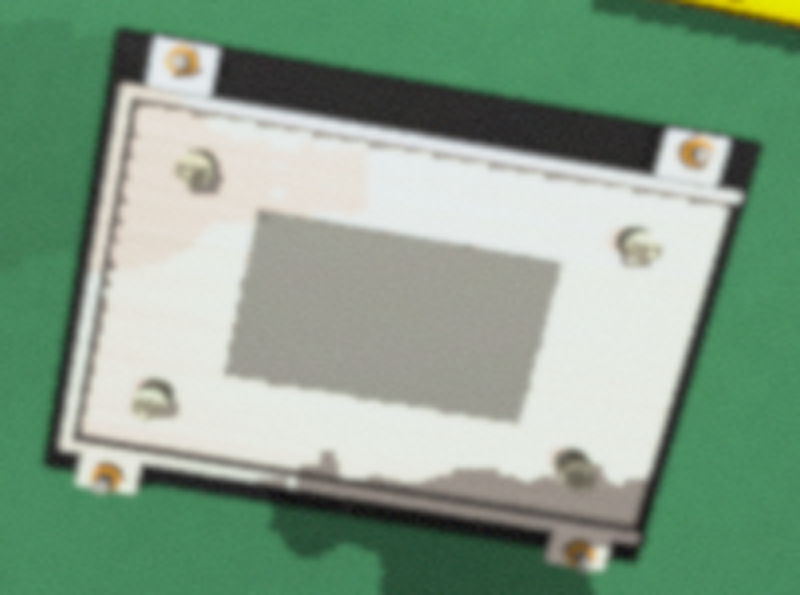

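```bash
python3 - <<'E'
from h import *
D=np.load('w2.npz',allow_pickle=True); c=D['c'].item()
f=lambda p:np.array(p)/[4,3.5]+[220,135]
rim=ray(c,[f(p) for p in[(118,82),(745,195),(640,540),(57,455)]],.036)
print(rim.round(4),rim.mean(0).round(4)); 
for a,b in((0,1),(3,2),(0,3),(1,2)):
    v=rim[b]-rim[a];print(np.linalg.norm(v).round(4),np.degrees(np.arctan2(v[1],v[0])).round(2))
for z in(.025,.042,.058):
    s=ray(c,[f(p) for p in[(198,170),(638,246),(576,466),(153,398)]],z);print(z,s.mean(0).round(4),np.linalg.norm(s[1]-s[0]).round(4),np.linalg.norm(s[3]-s[0]).round(4),[np.degrees(np.arctan2(*(s[b]-s[a])[1::-1])).round(2) for a,b in((0,1),(3,2))])
E
python3 -m handwheel '0 62 10 0 0 0;0 62 10 0 0 0;0 62 10 0 0 0;0 62 10 0 0 0;0 62 10 0 0 0' >/dev/null; python3 -m handwheel '0 0 0 0 0 0;0 0 0 0 0 0;0 0 0 0 0 0;0 0 0 0 0 0;0 0 0 0 0 0'
python3 - <<'E'
from h import *
im,d,c=snap('wrist','w3'); np.savez('w3.npz',im=im,d=d,c=c)
E
```

```text
[[0.4262 0.2691 0.036 ]
 [0.6394 0.2257 0.036 ]
 [0.6102 0.0807 0.036 ]
 [0.3971 0.1186 0.036 ]] [0.5182 0.1735 0.036 ]
0.2176 -11.52
0.2165 -10.09
0.1533 -100.95
0.1479 -101.38
0.025 [0.5186 0.1721 0.025 ] 0.158 0.0966 [np.float64(-11.21), np.float64(-10.95)]
0.042 [0.5184 0.1758 0.042 ] 0.1527 0.0933 [np.float64(-11.21), np.float64(-10.95)]
0.058 [0.5182 0.1794 0.058 ] 0.1478 0.0903 [np.float64(-11.21), np.float64(-10.95)]
t: 2.7
position: [0.5102, -0.0876, 0.3089]
tool_rot: [3.141, -0.0, 0.002]
force: [0.2, -0.4, -0.2]
grip_width: 0.0852
```

View pics/w3.png

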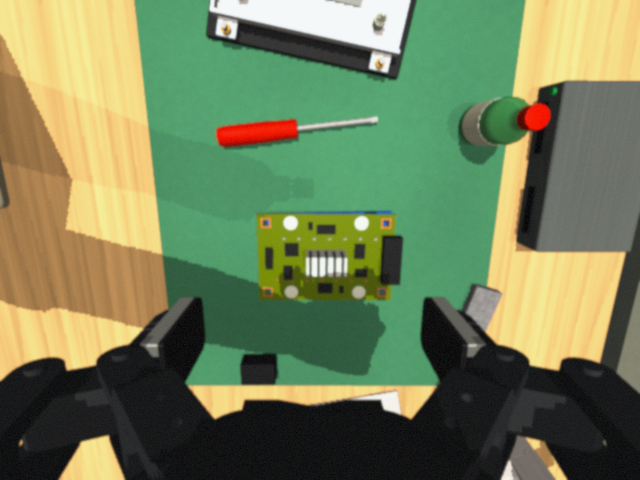

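The board is seen whole: copper holes at about (266,223), (385,224), (383,293) and (267,294), heat sink at (327,264), and the plug on the right at (392,260). Board x is therefore close to world +x.

```bash
cat >> h.py <<'E'
def holes(im,box):
    u0,v0,u1,v1=box; s=im[v0:v1,u0:u1]
    hsv=cv2.cvtColor(s,cv2.COLOR_BGR2HSV)
    m=cv2.inRange(hsv,(3,90,90),(19,255,255))
    n,l,st,ce=cv2.connectedComponentsWithStats(m)
    return [(int(st[i,4]),(ce[i]+[u0,v0]).round(1).tolist()) for i in range(1,n) if st[i,4]>8]
E
python3 - <<'E'
from h import *
D=np.load('w3.npz',allow_pickle=True); im=D['im'];c=D['c'].item()
h=holes(im,(250,205,405,308)); print(h)
hsv=cv2.cvtColor(im,cv2.COLOR_BGR2HSV);print(hsv[219:228,262:271].tolist()[4])
m=cv2.inRange(hsv,(22,120,50),(36,255,255))[205:308,250:405]; k=cv2.findContours(m,0,2)[0];k=max(k,key=cv2.contourArea);r=cv2.minAreaRect(k);print(r)
print(ray(c,cv2.boxPoints(r)+[250,205],.025).round(4))
p=ray(c,[(266,223),(385.5,223.5),(382.5,293.5),(267,294.5)],.025);print(p.round(4),p.mean(0))
P=cloud(c,D['d'])[245:285,300:352].reshape(-1,3);q=P[(P[:,2]>.05)&(P[:,2]<.075)];print(len(q),np.percentile(q,[2,50,98],axis=0).round(4))
E
python3 -m handwheel '0 0 0 0 0 -10.5;0 0 0 0 0 -10.5;0 0 0 0 0 -10.5;0 0 0 0 0 -10.5;0 0 0 0 0 -10.5'; python3 -c "
from h import *;print(get_state()['joints'])"
```

```text
[(63, [265.2, 222.4]), (57, [385.7, 223.1]), (51, [268.0, 290.9]), (42, [381.0, 292.4])]
[[17, 179, 182], [22, 138, 116], [60, 74, 86], [94, 123, 93], [105, 175, 144], [109, 163, 182], [119, 79, 178], [3, 76, 185], [16, 155, 205]]
((76.0, 51.0), (84.0, 136.0), 90.0)
[[ 0.441  -0.1063  0.025 ]
 [ 0.6165 -0.106   0.025 ]
 [ 0.6235 -0.223   0.025 ]
 [ 0.4367 -0.2233  0.025 ]]
[[ 0.451  -0.1182  0.025 ]
 [ 0.6062 -0.1186  0.025 ]
 [ 0.6074 -0.2164  0.025 ]
 [ 0.4492 -0.2181  0.025 ]] [ 0.5284325  -0.16781285  0.025     ]
876 [[ 0.5034 -0.1775  0.052 ]
 [ 0.5281 -0.1643  0.0618]
 [ 0.5526 -0.1535  0.0637]]
t: 3.38
position: [0.51, -0.0882, 0.3087]
tool_rot: [-3.142, 0.0, 0.923]
force: [0.1, 1.1, 0.2]
grip_width: 0.0851
[-2.96174159e-01  4.59193061e-02 -6.99626370e-02  1.45492664e+00
 -1.88522920e-05  3.51681786e-01]
```

```bash
python3 -m handwheel '0 0 20 0 0 -9.3;0 0 20 0 0 -9.3;0 0 20 0 0 -9.3;0 0 20 0 0 -9.2;-40 0 15 0 0 0' >/dev/null;  python3 -m handwheel '-39 18 15 0 0 0;0 0 0 0 0 0;0 0 0 0 0 0;0 0 0 0 0 0;0 0 0 0 0 0'
python3 - <<'E'
from h import *
print(get_state()['position'],get_state()['tool_rot'])
im,d,c=snap('wrist','w4'); np.savez('w4.npz',im=im,d=d,c=c)
E
```

```text
t: 4.62
position: [0.5275, -0.1669, 0.1993]
tool_rot: [3.141, 0.0, 1.565]
force: [-0.0, -0.6, -0.3]
grip_width: 0.0852
[ 0.52752961 -0.16688841  0.19926964] [3.14080684e+00 2.56829474e-04 1.56496692e+00]
```

View pics/w4.png

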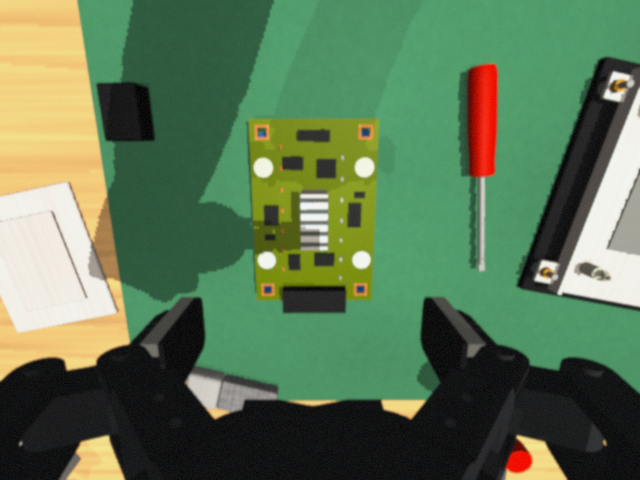

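The board is close up: copper holes at about (262,132), (366,132), (268,290) and (361,290), heat sink at (314,220), plug at the bottom.

```bash
python3 - <<'E'
from h import *
D=np.load('w4.npz',allow_pickle=True); im=D['im'];c=D['c'].item()
h=sorted([x for x in holes(im,(245,115,385,300)) if x[0]>40],key=lambda x:x[1]);print(h)
uv=[(262,132),(366,132),(268,289.7),(361,289.7)]
hs=np.array([min((x[1] for x in h),key=lambda q:np.hypot(q[0]-a[0],q[1]-a[1])) for a in uv])
for z in(.025,):
    p=ray(c,hs,z);print(p.round(4),p.mean(0).round(4))
    for a,b in((0,2),(1,3),(0,1),(2,3)):
        v=p[b]-p[a];print(np.linalg.norm(v).round(4),np.degrees(np.arctan2(v[1],v[0])).round(2))
P=cloud(c,D['d'])[180:255,290:340].reshape(-1,3);q=P[(P[:,2]>.055)&(P[:,2]<.075)];print(len(q),np.percentile(q,[3,50,97],axis=0).round(4),q.mean(0))
E
```

```text
[(129, [261.5, 131.8]), (93, [267.5, 289.7]), (99, [360.1, 289.1]), (121, [365.7, 131.2])]
[[ 0.4499 -0.2133  0.025 ]
 [ 0.4499 -0.1167  0.025 ]
 [ 0.6069 -0.2138  0.025 ]
 [ 0.6068 -0.1175  0.025 ]] [ 0.5284 -0.1653  0.025 ]
0.1571 -0.15
0.1569 -0.27
0.0966 89.98
0.0963 90.07
1526 [[ 0.504  -0.1767  0.0602]
 [ 0.527  -0.1652  0.0618]
 [ 0.5516 -0.1537  0.0633]] [ 0.52745249 -0.16533491  0.06179366]
```

```bash
python3 -m handwheel '1.5 0.5 35 0 0 -0.3;0 0 35 0 0 0;0 0 35 0 0 0;0 0 30 0 0 0;0 0 20 0 0 0' ;  python3 -m handwheel '0 0 7 0 0 0;0 0 7 0 0 0;0 0 0 0 0 0;0 0 0 0 0 0;0 0 0 0 0 0';python3 -m handwheel '0 0 0 0 0 0;0 0 0 0 0 0;0 0 0 0 0 0;0 0 0 0 0 0;0 0 0 0 0 0' 0 60;python3 -m handwheel '0 0 0 0 0 0;0 0 0 0 0 0;0 0 0 0 0 0;0 0 0 0 0 0;0 0 0 0 0 0'
```

```text
t: 5.3
position: [0.5271, -0.1654, 0.0423]
tool_rot: [-3.14, -0.001, 1.57]
force: [-0.3, -0.3, 0.6]
grip_width: 0.0851
t: 5.92
position: [0.5286, -0.1664, 0.0304]
tool_rot: [3.14, 0.001, 1.569]
force: [-0.4, -0.6, 0.5]
grip_width: 0.0856
t: 6.55
position: [0.5279, -0.1661, 0.0296]
tool_rot: [-3.142, -0.0, 1.569]
force: [-0.8, 0.2, -0.7]
grip_width: -0.0001
t: 7.18
position: [0.5279, -0.1661, 0.0297]
tool_rot: [-3.142, -0.0, 1.569]
force: [0.4, 0.0, 0.3]
grip_width: -0.0001
```

The jaws shut to zero, so nothing seems to be between them. I'll look.

```bash
python3 - <<'E'
from h import *
im,d,c=snap('wrist','w5'); im2,d2,c2=snap('side')
im3,_,_=snap('scene')
a=np.vstack([cv2.resize(im2[160:400,180:500],(400,300)),cv2.resize(im3[120:280,200:410],(400,300))])
cv2.imwrite('pics/b5.png',np.hstack([cv2.resize(im,(400,600))[:, :],a]))
E
```

```text
(no output)
```

View pics/b5.png

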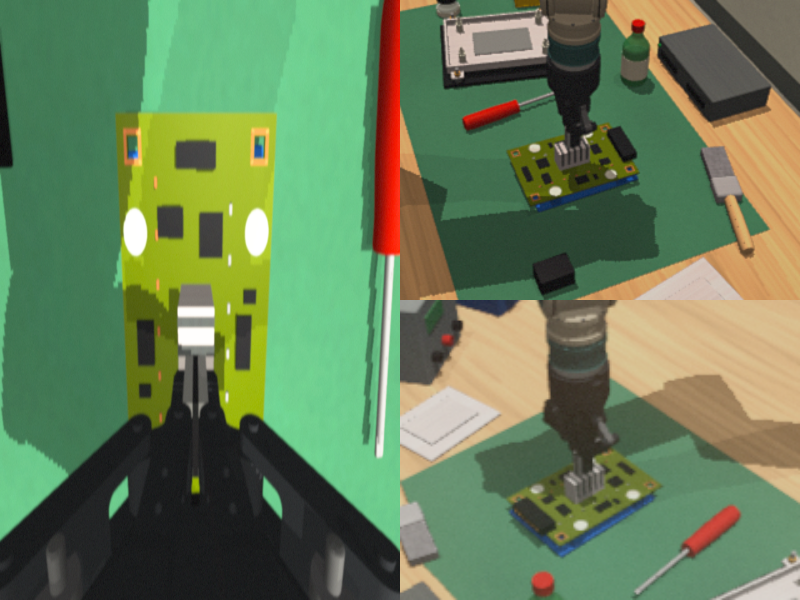

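```bash
python3 - <<'E'
from h import *
s=get_state();print(s['position'],s['joints'])
out=[]
for n,X in(('scene',0),('side',0)):
    im,d,c=snap(n)
    pts=np.array([[.528,-.166,.03],[.528,-.166,.061],[.504,-.166,.061],[.552,-.166,.061]])
    p=cv2.projectPoints(pts,np.array(c['rvec'],float),np.array(c['tvec'],float),np.array([[c['fx'],0,c['cx']],[0,c['fy'],c['cy']],[0,0,1]]),None)[0][:,0];print(n,p.round(0).tolist())
    u,v=p[1].astype(int);cr=cv2.resize(im[v-40:v+40,u-53:u+53],(400,300),interpolation=cv2.INTER_CUBIC)
    for q,col in zip(p,((0,0,255),(255,0,255),(255,255,0),(0,255,255))):
        cv2.circle(cr,tuple(((q-[u-53,v-40])*[400/106,3.75]).astype(int).tolist()),3,col,-1)
    out.append(cr)
cv2.imwrite('pics/b6.png',np.hstack(out))
E
```

```text
[ 0.52794795 -0.16615874  0.02966275] [-4.21683832e-01  2.96747994e-01 -3.85870681e-01  8.88187430e-01
 -4.84675138e-05 -4.19970698e-01]
scene [[296.0, 221.0], [296.0, 212.0], [303.0, 208.0], [288.0, 216.0]]
side [[318.0, 287.0], [318.0, 276.0], [306.0, 279.0], [329.0, 273.0]]
```

View pics/b6.png

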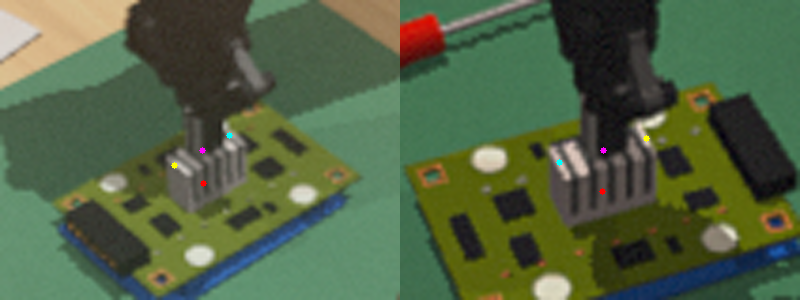

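```bash
python3 - <<'E'
from h import *
im,d,c=snap('wrist')
P=cloud(c,d)
for v in range(225,330,6): print(v,[(P[v,u]*1000).round(0).astype(int).tolist() for u in(296,304,313,324,332)])
print(P[110:130,240:260].reshape(-1,3)[:,2].mean())
E
```

```text
225 [[502, -174, 25], [502, -170, 25], [502, -165, 26], [502, -160, 25], [502, -156, 25]]
231 [[503, -174, 34], [503, -170, 35], [504, -165, 33], [503, -160, 34], [504, -156, 33]]
237 [[503, -173, 47], [503, -170, 46], [503, -165, 46], [504, -160, 46], [503, -157, 47]]
243 [[503, -173, 58], [503, -169, 57], [503, -165, 57], [503, -161, 57], [503, -157, 57]]
249 [[505, -173, 60], [505, -169, 62], [504, -165, 63], [505, -161, 62], [505, -158, 62]]
255 [[507, -173, 62], [507, -169, 63], [507, -165, 61], [507, -161, 62], [507, -158, 61]]
261 [[509, -173, 64], [510, -169, 62], [510, -165, 62], [510, -161, 62], [510, -158, 63]]
267 [[513, -173, 61], [512, -169, 63], [512, -165, 62], [513, -161, 61], [513, -157, 61]]
273 [[515, -173, 61], [515, -169, 62], [515, -166, 62], [515, -161, 62], [515, -157, 61]]
279 [[518, -173, 62], [518, -169, 62], [517, -166, 63], [518, -161, 62], [518, -157, 62]]
285 [[521, -173, 62], [518, -169, 69], [518, -166, 69], [518, -161, 69], [521, -157, 61]]
291 [[518, -172, 74], [518, -169, 75], [518, -166, 75], [518, -161, 75], [523, -157, 62]]
297 [[517, -172, 82], [518, -169, 80], [518, -166, 81], [519, -161, 79], [522, -158, 71]]
303 [[518, -172, 86], [518, -169, 86], [518, -166, 86], [518, -162, 86], [522, -158, 77]]
309 [[518, -171, 91], [518, -169, 90], [518, -166, 91], [518, -162, 90], [522, -158, 82]]
315 [[464, -166, 206], [518, -169, 96], [518, -166, 96], [518, -162, 95], [518, -159, 94]]
321 [[518, -171, 100], [517, -168, 101], [518, -166, 99], [518, -162, 100], [518, -159, 100]]
327 [[517, -171, 105], [517, -168, 105], [520, -166, 100], [517, -162, 106], [516, -160, 108]]
0.02564094753956224
```

```bash
python3 -m handwheel '0 0 0 0 0 0;0 0 0 0 0 0;0 0 0 0 0 0;0 0 0 0 0 0;0 0 0 0 0 0' 45 40; python3 - <<'E'
from h import *
im,d,c=snap('wrist')
P=cloud(c,d)
for v in range(200,330,10): print(v,[(P[v,u]*1000).round(0).astype(int).tolist() for u in(260,275,290,313,335,350,365)])
a=cv2.resize(im[180:360,200:440],(400,300))
im,d,c=snap('side'); b=cv2.resize(im[236:316,265:371],(400,300),interpolation=cv2.INTER_CUBIC)
cv2.imwrite('pics/b7.png',np.hstack([a,b]))
E
```

```text
t: 8.1
position: [0.528, -0.1662, 0.0297]
tool_rot: [3.142, 0.0, 1.569]
force: [0.1, -0.1, -1.0]
grip_width: 0.0453
200 [[490, -192, 25], [489, -184, 26], [489, -177, 26], [490, -165, 25], [489, -155, 29], [489, -147, 28], [490, -139, 25]]
210 [[494, -192, 27], [494, -185, 26], [495, -177, 25], [495, -165, 25], [494, -154, 26], [494, -147, 26], [495, -139, 25]]
220 [[500, -192, 25], [500, -185, 25], [500, -177, 25], [500, -165, 25], [500, -154, 26], [500, -147, 26], [500, -139, 25]]
230 [[505, -192, 26], [505, -185, 26], [503, -177, 33], [503, -165, 33], [503, -155, 32], [505, -146, 25], [505, -139, 26]]
240 [[510, -193, 26], [510, -185, 26], [503, -176, 51], [503, -165, 52], [503, -156, 52], [510, -146, 25], [510, -139, 25]]
250 [[516, -193, 25], [515, -185, 26], [505, -175, 61], [505, -165, 62], [505, -156, 61], [516, -146, 25], [515, -139, 26]]
260 [[521, -193, 25], [521, -185, 26], [509, -175, 63], [510, -165, 61], [509, -156, 62], [521, -146, 26], [521, -138, 25]]
270 [[527, -193, 25], [527, -186, 25], [514, -175, 62], [514, -166, 62], [514, -156, 62], [526, -146, 27], [527, -138, 25]]
280 [[532, -194, 26], [532, -186, 26], [518, -175, 62], [518, -166, 63], [518, -156, 62], [532, -146, 26], [532, -138, 27]]
290 [[537, -194, 26], [538, -186, 25], [523, -175, 62], [523, -166, 61], [523, -156, 62], [538, -146, 26], [538, -138, 25]]
300 [[544, -194, 25], [543, -186, 26], [527, -175, 62], [527, -166, 62], [527, -156, 63], [543, -146, 26], [544, -137, 25]]
310 [[549, -194, 27], [549, -186, 26], [532, -176, 62], [533, -166, 61], [532, -156, 62], [549, -146, 27], [550, -137, 25]]
320 [[555, -195, 25], [555, -186, 26], [537, -176, 62], [537, -166, 62], [536, -156, 63], [555, -145, 26], [555, -137, 26]]
```

View pics/b7.png

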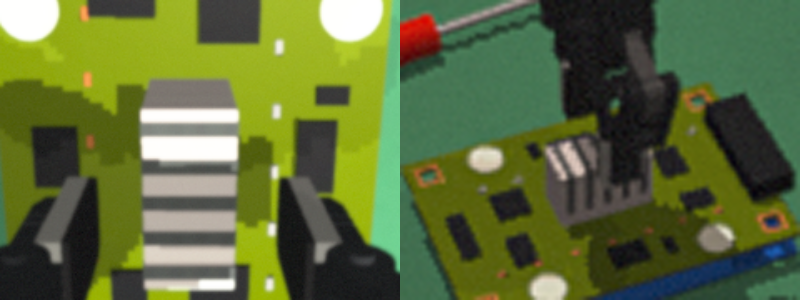

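```bash
python3 - <<'E'
from h import *
im,d,c=snap('wrist')
P=cloud(c,d)
for u in (225,235,242,248,254,376,384,392,400):
    col=P[:,u]; k=[v for v in range(230,345) if col[v,2]>.032]
    print(u,[(v,(col[v]*1000).round(0).astype(int).tolist()) for v in k[:5]+k[8:40:8]])
E
```

```text
225 [(239, [464, -166, 206]), (300, [522, -200, 73]), (301, [522, -200, 76]), (302, [522, -200, 77]), (303, [522, -200, 77]), (307, [522, -199, 79]), (315, [523, -197, 86]), (323, [518, -194, 101]), (331, [517, -192, 108])]
235 [(293, [464, -166, 206]), (297, [518, -195, 80]), (298, [518, -195, 81]), (299, [518, -195, 82]), (300, [518, -194, 82]), (304, [518, -193, 87]), (312, [518, -192, 92]), (320, [518, -191, 99]), (328, [519, -190, 102])]
242 [(287, [518, -194, 71]), (288, [518, -194, 72]), (289, [518, -193, 73]), (290, [518, -193, 73]), (291, [518, -193, 75]), (295, [518, -192, 79]), (303, [518, -191, 86]), (311, [518, -190, 92]), (319, [518, -189, 98])]
248 [(287, [518, -192, 70]), (288, [518, -191, 72]), (289, [518, -191, 73]), (290, [518, -191, 74]), (291, [518, -191, 75]), (295, [518, -190, 79]), (303, [518, -189, 86]), (311, [519, -188, 91]), (319, [521, -188, 91])]
254 [(287, [518, -189, 71]), (288, [518, -189, 71]), (289, [518, -189, 74]), (290, [518, -189, 72]), (291, [518, -189, 75]), (295, [519, -188, 76]), (303, [522, -188, 77]), (311, [524, -188, 79]), (319, [527, -1
[... 200 characters left out ...]
 88]), (319, [523, -143, 89])]
384 [(287, [518, -137, 71]), (288, [518, -137, 71]), (289, [517, -138, 74]), (290, [518, -138, 74]), (291, [518, -138, 74]), (295, [518, -139, 79]), (303, [518, -140, 86]), (311, [518, -141, 92]), (319, [518, -143, 99])]
392 [(266, [464, -166, 206]), (298, [464, -166, 206]), (299, [522, -134, 73]), (300, [522, -134, 74]), (301, [518, -137, 84]), (305, [518, -137, 87]), (313, [518, -139, 94]), (321, [518, -140, 100]), (329, [519, -141, 103])]
400 [(239, [464, -166, 206]), (300, [522, -131, 75]), (301, [522, -131, 74]), (302, [522, -132, 76]), (303, [522, -132, 77]), (307, [522, -133, 80]), (315, [522, -134, 86]), (323, [518, -138, 101]), (331, [517, -140, 108])]
```

The depth shows the real fingertips at z ≈ 70 mm (half open), about 33 mm above the reported TCP. The wrist cloud places the bench and board correctly, so I'll trust the images for height and go down further, watching force.

```bash
python3 -m handwheel '0.5 0 7 0 0 0;0 0 7 0 0 0;0 0 7 0 0 0;0 0 5 0 0 0;0 0 0 0 0 0'; cat >> h.py <<'E'
def tips():
    im,d,c=snap('wrist'); P=cloud(c,d); s=get_state()['position']
    yy,xx=np.mgrid[230:345,200:440]
    q=P[230:345,200:440].reshape(-1,3)
    q=q[(abs(q[:,0]-s[0]+.010)<.0025)&(q[:,2]<.3)]
    return im,d,c,P,q
E
python3 - <<'E'
from h import *
print(get_state()['force'])
im,d,c,P,q=tips()
for lo,hi in((-.21,-.18),(-.15,-.12)):
    k=q[(q[:,1]>lo)&(q[:,1]<hi)&(q[:,2]>.028)]; print(len(k),np.percentile(k,[0,1,3,10],axis=0).round(3).tolist())
E
```

```text
t: 8.88
position: [0.5274, -0.1654, 0.003]
tool_rot: [-3.14, -0.001, 1.569]
force: [-0.0, -0.1, 0.8]
grip_width: 0.0452
[-0.0025672  -0.14671805  0.81469608]
1458 [[0.515, -0.21, 0.028], [0.515, -0.206, 0.028], [0.516, -0.199, 0.043], [0.516, -0.195, 0.049]]
1653 [[0.515, -0.143, 0.028], [0.515, -0.143, 0.028], [0.516, -0.143, 0.029], [0.516, -0.142, 0.048]]
```

```bash
python3 -m handwheel '0 0 4 0 0 0;0 0 4 0 0 0;0 0 1 0 0 0;0 0 0 0 0 0;0 0 0 0 0 0'; python3 -m handwheel '0 0 0 0 0 0;0 0 0 0 0 0;0 0 0 0 0 0;0 0 0 0 0 0;0 0 0 0 0 0' 0 60;  python3 -m handwheel '0 0 -3 0 0 0;0 0 -3 0 0 0;0 0 -6 0 0 0;0 0 -20 0 0 0;0 0 -30 0 0 0'
```

```text
t: 9.55
position: [0.528, -0.1657, -0.0053]
tool_rot: [3.141, 0.0, 1.569]
force: [-0.0, -0.8, -0.8]
grip_width: 0.0454
t: 10.18
position: [0.5283, -0.1659, -0.0051]
tool_rot: [3.141, 0.0, 1.569]
force: [-0.7, -0.1, 2.7]
grip_width: 0.0229
t: 10.8
position: [0.5265, -0.165, 0.0563]
tool_rot: [-3.139, -0.001, 1.569]
force: [0.6, -0.9, -3.3]
grip_width: 0.0228
```

Grasped: the opening is 22.8 mm and about 3.3 N of weight shows. Moving over to the housing.

```bash
python3 -m handwheel '20 0 -30 0 0 0;40 0 -14 0 0 0;45 0 0 0 0 0;45 -2 0 0 0 0;45 -3 0 0 0 0'; python3 -m handwheel '45 -4 0 0 0 0;40 0 0 0 0 3;30 0 0 0 0 4;18 0 0 0 0 4;5 0 0 0 0 0';python3 -m handwheel '0 0 0 0 0 0;0 0 0 0 0 0;0 0 0 0 0 0;0 0 0 0 0 0;0 0 0 0 0 0'; python3 - <<'E'
from h import *
im,d,c=snap('wrist','w8');np.savez('w8.npz',im=im,d=d,c=c)
im2,d2,c2=snap('scene','s8');np.savez('s8.npz',im=im2,d=d2,c=c2)
cv2.imwrite('pics/b8.png',np.hstack([cv2.resize(im,(400,300)),cv2.resize(im2[180:360,290:530],(400,300))]))
E
```

```text
t: 11.42
position: [0.523, 0.0308, 0.101]
tool_rot: [3.141, -0.0, 1.569]
force: [1.4, -0.6, -2.3]
grip_width: 0.0235
t: 12.05
position: [0.524, 0.1681, 0.1007]
tool_rot: [-3.141, 0.0, 1.38]
force: [-0.2, -0.4, -3.5]
grip_width: 0.0233
t: 12.68
position: [0.5243, 0.1668, 0.1007]
tool_rot: [-3.142, 0.0, 1.377]
force: [0.1, 0.2, -3.2]
grip_width: 0.0233
```

View pics/b8.png

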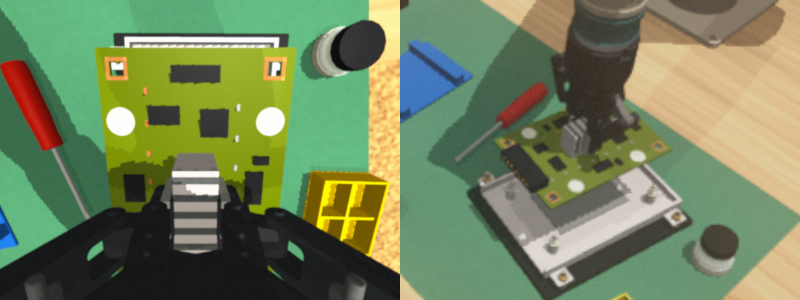

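The board is held level above the housing with the plug towards the open end. The two visible holes are at wrist pixels of about (186,109) and (440,109), full size. Next I work out the hole positions.

```bash
cat >> h.py <<'E'
def copper(im,d,c,zt):
    # two big copper ring outlines in upper half -> outer-rect centres in world on plane zt
    hsv=cv2.cvtColor(im,cv2.COLOR_BGR2HSV); m=cv2.inRange(hsv,(3,90,90),(19,255,255)); m[300:]=0
    P=cloud(c,d); m[abs(P[...,2]-zt)>.012]=0
    m=cv2.morphologyEx(m,cv2.MORPH_CLOSE,np.ones((5,5)))
    ks=sorted(cv2.findContours(m,0,2)[0],key=cv2.contourArea)[-2:]
    ce=np.array([cv2.minAreaRect(k)[0] for k in ks]); ce=ce[np.argsort(ce[:,0])]
    return ce,ray(c,ce,zt),[cv2.contourArea(k) for k in ks]
E
python3 - <<'E'
from h import *
D=np.load('w8.npz',allow_pickle=True);im,d,c=D['im'],D['d'],D['c'].item()
P=cloud(c,d);zt=np.median(P[190:200,330:350,2]);print('ztop',zt,np.median(P[90:100,230:250,2]),np.median(P[90:100,400:420,2]))
ce,p,a=copper(im,d,c,zt);print(ce,p.round(4),a)
s=get_state();print(s['position'],s['tool_rot'])
v=p[1]-p[0];yaw=np.arctan2(v[1],v[0])-np.pi/2;print(np.linalg.norm(v),np.degrees(yaw))  # left=hole2(y-) right=hole3
ex=np.array([np.cos(yaw),np.sin(yaw)]);ctr=p[:,:2].mean(0)+.078*ex;print('board ctr',ctr,'rel tcp',ctr-s['position'][:2])
# housing from the scene camera: bright tips / blobs eyeballed earlier
# standoffs: segment by depth in w2: points 12..40 mm over floor
D=np.load('w2.npz',allow_pickle=True);P=cloud(D['c'].item(),D['d']);
for u,v in((269,184),(379,205),(364,269),(258,249)):
    q=P[v-12:v+13,u-12:u+13].reshape(-1,3);q=q[(q[:,2]>.038)&(q[:,2]<.07)];print(len(q),(q.mean(0)*1000).round(1),(q.max(0)*1000).round(1)) if len(q) else print('none')
E
```

```text
ztop 0.13336157657434083 0.13147873029674811 0.13136886154007651
[[185.50445557 109.06637573]
 [439.         109.5       ]] [[0.4387 0.1359 0.1334]
 [0.4571 0.2288 0.1334]] [1138.5, 1201.5]
[0.52426145 0.16699173 0.10065789] [-3.14158177e+00  4.16826871e-06  1.37695405e+00]
0.09477300587104547 -11.211920951053136
board ctr [0.52444524 0.16716888] rel tcp [0.00018379 0.00017715]
78 [451.5 237.   46.8] [457.2 242.5  60. ]
80 [602.7 206.7  46.4] [609.9 212.4  59.6]
74 [584.1 113.5  46.4] [590.3 118.4  59.9]
70 [432.7 144.2  46.9] [438.  148.7  59.3]
```

```bash
python3 -m handwheel '5.4 -7.6 0 0 0 0;0 0 20 0 0 0;0 0 20 0 0 0;0 0 12 0 0 0;0 0 6 0 0 0';python3 -m handwheel '0 0 0 0 0 0;0 0 0 0 0 0;0 0 0 0 0 0;0 0 0 0 0 0;0 0 0 0 0 0'; python3 - <<'E'
from h import *
im,d,c=snap('wrist','w9');np.savez('w9.npz',im=im,d=d,c=c)
P=cloud(c,d);zt=np.median(P[90:100,230:250,2])
ce,p,a=copper(im,d,c,zt);print(zt,ce,p.round(4),a)
o=[]
for u,v in ce.astype(int): o.append(cv2.resize(im[v-25:v+25,u-33:u+33],(396,300),interpolation=cv2.INTER_CUBIC))
cv2.imwrite('pics/b9.png',np.hstack(o))
for u,v in ce.astype(int):
    print((P[v-14:v+15:4,u-12:u+13:4,2]*1000).round(0).astype(int))
E
```

```text
t: 13.4
position: [0.5172, 0.174, 0.042]
tool_rot: [-3.14, 0.0, 1.377]
force: [0.0, -0.2, -2.6]
grip_width: 0.0231
t: 14.02
position: [0.518, 0.1739, 0.0428]
tool_rot: [3.141, -0.0, 1.377]
force: [-0.6, 0.9, -2.5]
grip_width: 0.0237
0.07351102632790332 [[185.5 109. ]
 [439.5 109.5]] [[0.4321 0.1422 0.0735]
 [0.4508 0.2367 0.0735]] [1125.5, 1204.5]
[[74 74 73 74 74 73 73]
 [73 72 73 73 71 71 74]
 [75 72 24 25 25 24 74]
 [73 72 24 23 24 24 73]
 [74 73 24 24 24 23 72]
 [73 72 25 25 24 24 73]
 [73 74 24 25 24 24 42]
 [73 73 74 73 75 75 72]]
[[ 74  74  74  73  74  74  74]
 [ 74  73  73  73  72  74  74]
 [ 74  24  24  25  24  25  74]
 [ 73  25  26  24  24  25  73]
 [ 73  59  24  25  25  71 219]
 [ 74  42  24  25  24  72  75]
 [ 73  25  24  25  24  70  75]
 [ 74  74  74  73  74  74  73]]
```

View pics/b9.png

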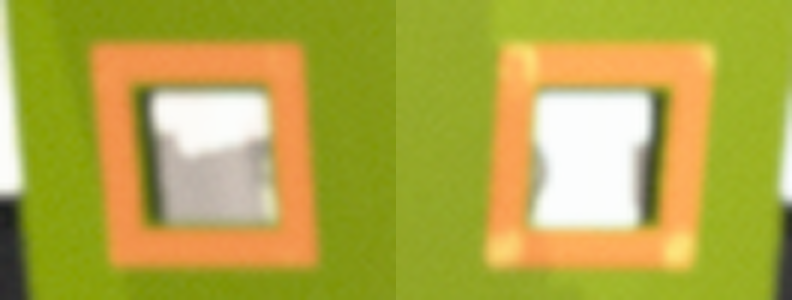

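Through both copper holes the standoffs just show at the inner edges, as parallax would have it when aligned. Now to measure those points.

```bash
python3 - <<'E'
from h import *
D=np.load('w9.npz',allow_pickle=True);im,d,c=D['im'],D['d'],D['c'].item();P=cloud(c,d)
for u,v in((185,109),(439,109)):
    q=P[v-13:v+13,u-14:u+15].reshape(-1,3)
    for lo,hi in((.036,.046),(.046,.062)):
        k=q[(q[:,2]>lo)&(q[:,2]<hi)];print(lo,len(k),(k.mean(0)*1000).round(1) if len(k) else '',(k.min(0)*1000).round(1) if len(k) else '',(k.max(0)*1000).round(1) if len(k) else '')
R=cv2.Rodrigues(np.array(c['rvec']))[0];print(-R.T@np.array(c['tvec']).ravel())
E
```

```text
0.036 8 [432.  136.6  42.4] [430.7 136.2  41.5] [433.4 137.1  43.4]
0.046 9 [431.8 141.2  57.2] [430.5 140.1  53.2] [433.1 141.9  59.6]
0.036 8 [452.9 242.7  42.4] [451.6 241.8  41.5] [454.  243.4  43.4]
0.046 28 [451.2 238.1  56.7] [448.3 237.1  50.6] [454.  239.8  59.5]
[0.45476394 0.18678677 0.2189258 ]
```

Holes and standoff tips agree within about 1 mm. Lowering.

```bash
python3 -m handwheel '0 0 6 0 0 0;0 0 6 0 0 0;0 0 5 0 0 0;0 0 2 0 0 0;0 0 0 0 0 0';python3 -m handwheel '0 0 2 0 0 0;0 0 1 0 0 0;0 0 1 0 0 0;0 0 0 0 0 0;0 0 0 0 0 0';python3 -m handwheel '0 0 1 0 0 0;0 0 1 0 0 0;0 0 0 0 0 0;0 0 0 0 0 0;0 0 0 0 0 0'
```

```text
t: 14.7
position: [0.5176, 0.1738, 0.0234]
tool_rot: [-3.141, 0.0, 1.377]
force: [0.4, 0.3, -2.8]
grip_width: 0.0235
t: 15.32
position: [0.5177, 0.1739, 0.0197]
tool_rot: [-3.141, -0.0, 1.377]
force: [-1.1, 1.3, -0.6]
grip_width: 0.0233
t: 15.95
position: [0.5177, 0.1739, 0.0177]
tool_rot: [-3.141, -0.0, 1.377]
force: [-1.9, 0.3, -0.1]
grip_width: 0.0234
```

```bash
python3 -m handwheel '0 0 0 0 0 0;0 0 0 0 0 0;0 0 0 0 0 0;0 0 0 0 0 0;0 0 0 0 0 0' 55 40;python3 -m handwheel '0 0 -20 0 0 0;0 0 -30 0 0 0;0 0 -30 0 0 0;0 0 -20 0 0 0;0 0 0 0 0 0'; python3 - <<'E'
from h import *
im,d,c=snap('wrist','w10');np.savez('w10.npz',im=im,d=d,c=c)
P=cloud(c,d)
q=P[80:300,200:430].reshape(-1,3);m=(q[:,2]>.035)&(q[:,2]<.06);q=q[m]
A=np.c_[q[:,0]-.518,q[:,1]-.174,np.ones(len(q))];k=np.ones(len(q),bool)
for _ in range(6):
    w=np.linalg.lstsq(A[k],q[k,2],rcond=None)[0];k=abs(A@w-q[:,2])<.0025
print('plane',w,k.sum(),len(q)); print(get_state()['position'],get_state()['tool_rot'])
hsv=cv2.cvtColor(im,cv2.COLOR_BGR2HSV); m=cv2.inRange(hsv,(3,90,90),(19,255,255)); m[abs(P[...,2]-w[2])>.012]=0
m=cv2.morphologyEx(m,cv2.MORPH_CLOSE,np.ones((7,7)))
for kk in cv2.findContours(m,0,2)[0]:
    if cv2.contourArea(kk)>100: ce=cv2.minAreaRect(kk)[0];print(cv2.contourArea(kk),ce,ray(c,ce,w[2]).round(4))
E
```

```text
t: 16.58
position: [0.518, 0.1738, 0.0177]
tool_rot: [3.141, -0.0, 1.377]
force: [0.2, 1.1, 0.7]
grip_width: 0.055
t: 17.2
position: [0.5196, 0.1742, 0.1195]
tool_rot: [3.138, -0.002, 1.377]
force: [1.0, -0.1, 0.2]
grip_width: 0.0551
plane [0.00051975 0.0010588  0.04839225] 29939 30703
[0.5184057  0.17396574 0.11805957] [ 3.14012020e+00 -5.93247777e-04  1.37707439e+00]
101.5 (373.0, 336.5) [[0.603  0.2056 0.0484]]
368.5 (385.5, 121.5) [[0.4505 0.2368 0.0484]]
375.0 (237.5, 121.0) [[0.4318 0.1426 0.0484]]
```

The board lies level over the standoffs (underside about 45 mm, holes on target). Now closed fingers go to spot 0.

```bash
python3 -m handwheel '24 22.5 0 0 0 0;24 22.5 0 0 0 0;0 0 30 0 0 0;0 0 30 0 0 0;0 0 20 0 0 0' 0 40;python3 -m handwheel '0 0 8 0 0 0;0 0 5 0 0 0;0 0 0 0 0 0;0 0 0 0 0 0;0 0 0 0 0 0'
python3 -m handwheel '0 0 2 0 0 0;0 0 2 0 0 0;0 0 1 0 0 0;0 0 1 0 0 0;0 0 0 0 0 0'; python3 - <<'E'
from h import *
im,d,c=snap('wrist','w11');P=cloud(c,d);s=get_state()['position']
t=P[230:345,280:345].reshape(-1,3);t=t[(t[:,2]>.035)&(t[:,2]<.2)]
for u in(304,313,320): print([(v,(P[v,u]*1000).round(0).astype(int).tolist()) for v in range(264,312,6)])
E
```

```text
t: 17.88
position: [0.5688, 0.2117, 0.034]
tool_rot: [-3.137, 0.002, 1.377]
force: [-0.6, -0.0, 0.2]
grip_width: -0.0001
t: 18.5
position: [0.5719, 0.2125, 0.0255]
tool_rot: [3.14, -0.001, 1.377]
force: [0.6, -0.3, 0.0]
grip_width: 0.0
t: 19.12
position: [0.5711, 0.2122, 0.0185]
tool_rot: [-3.141, 0.0, 1.377]
force: [-0.3, -0.5, 0.2]
grip_width: -0.0002
[(264, [555, 212, 48]), (270, [557, 212, 49]), (276, [560, 211, 49]), (282, [563, 211, 48]), (288, [560, 212, 61]), (294, [561, 212, 66]), (300, [561, 212, 73]), (306, [561, 212, 77])]
[(264, [555, 216, 49]), (270, [559, 216, 47]), (276, [561, 215, 48]), (282, [563, 215, 49]), (288, [561, 215, 61]), (294, [561, 215, 67]), (300, [561, 215, 72]), (306, [562, 215, 77])]
[(264, [556, 219, 49]), (270, [558, 219, 49]), (276, [561, 218, 49]), (282, [564, 218, 48]), (288, [562, 218, 60]), (294, [562, 218, 67]), (300, [562, 217, 72]), (306, [562, 217, 78])]
```

```bash
python3 -m handwheel '0 0 1 0 0 0;0 0 1 0 0 0;0 0 1 0 0 0;0 0 1 0 0 0;0 0 0 0 0 0'; python3 -m handwheel '0 0 1 0 0 0;0 0 1 0 0 0;0 0 1 0 0 0;0 0 0 0 0 0;0 0 0 0 0 0';python3 -m handwheel '0 0 1 0 0 0;0 0 0.5 0 0 0;0 0 0 0 0 0;0 0 0 0 0 0;0 0 0 0 0 0'
```

```text
t: 19.8
position: [0.5711, 0.2122, 0.0145]
tool_rot: [-3.141, 0.0, 1.377]
force: [-0.6, 0.2, 0.5]
grip_width: 0.0001
t: 20.42
position: [0.5713, 0.2123, 0.0118]
tool_rot: [3.141, -0.0, 1.377]
force: [-1.0, -0.5, 1.8]
grip_width: -0.0001
t: 21.05
position: [0.5713, 0.2123, 0.0102]
tool_rot: [3.141, -0.0, 1.377]
force: [-1.0, -1.2, 3.1]
grip_width: 0.0001
```

```bash
for i in 1 2; do python3 -m handwheel '0 0 0.5 0 0 0;0 0 0.5 0 0 0;0 0 0 0 0 0;0 0 0 0 0 0;0 0 0 0 0 0'|sed -n '2p;4p'; done
```

```text
position: [0.5713, 0.2123, 0.0092]
force: [-0.7, -1.5, 1.8]
position: [0.5713, 0.2123, 0.0082]
force: [-0.5, -0.8, 4.2]
```

```bash
python3 -m handwheel '0 0 0.5 0 0 0;0 0 0.5 0 0 0;0 0 0 0 0 0;0 0 0 0 0 0;0 0 0 0 0 0'|sed -n '2p;4p'; python3 -m handwheel '0 0 0.5 0 0 0;0 0 0.5 0 0 0;0 0 0 0 0 0;0 0 0 0 0 0;0 0 0 0 0 0'|sed -n '2p;4p'
```

```text
position: [0.5714, 0.2123, 0.0076]
force: [-0.1, -1.3, 6.5]
position: [0.5715, 0.2123, 0.0069]
force: [-2.1, -0.6, 7.8]
```

```bash
python3 -m handwheel '0 0 0.5 0 0 0;0 0 0.5 0 0 0;0 0 0 0 0 0;0 0 0 0 0 0;0 0 0 0 0 0'|sed -n '2p;4p'; python3 -m handwheel '0 0 0.5 0 0 0;0 0 0.5 0 0 0;0 0 0 0 0 0;0 0 0 0 0 0;0 0 0 0 0 0'|sed -n '2p;4p'
```

```text
position: [0.5714, 0.2123, 0.0053]
force: [-0.7, 0.5, 5.8]
position: [0.5714, 0.2124, 0.0042]
force: [-0.6, 1.2, 4.4]
```

```bash
python3 -m handwheel '0 0 0.5 0 0 0;0 0 0.5 0 0 0;0 0 0 0 0 0;0 0 0 0 0 0;0 0 0 0 0 0'|sed -n '2p;4p'
```

```text
position: [0.5714, 0.2124, 0.0035]
force: [-0.3, 0.2, 5.7]
```

```bash
python3 -m handwheel '0 0 0.5 0 0 0;0 0 0.5 0 0 0;0 0 0 0 0 0;0 0 0 0 0 0;0 0 0 0 0 0'|sed -n '2p;4p'; python3 -m handwheel '0 0 0.5 0 0 0;0 0 0.5 0 0 0;0 0 0 0 0 0;0 0 0 0 0 0;0 0 0 0 0 0'|sed -n '2p;4p'
```

```text
position: [0.5715, 0.2124, 0.0033]
force: [-1.1, 0.3, 9.5]
position: [0.5716, 0.2124, 0.0031]
force: [-3.5, -1.2, 13.9]
```

```bash
python3 -m handwheel '0 0 0.5 0 0 0;0 0 0.5 0 0 0;0 0 0 0 0 0;0 0 0 0 0 0;0 0 0 0 0 0'|sed -n '2p;4p'
```

```text
position: [0.5716, 0.2124, 0.0029]
force: [-5.2, -1.3, 18.8]
```

Corner 0 snapped at about 8 N and landed hard (18.8 N, no more travel). Next, spot 1.

```bash
python3 -m handwheel '0 0 -13 0 0 0;0 0 -13 0 0 0;-48 0 0 0 0 0;-48 0 0 0 0 0;0 0 0 0 0 0'|sed -n '2p;4p'; python3 -m handwheel '0 0 2 0 0 0;0 0 2 0 0 0;0 0 2 0 0 0;0 0 2 0 0 0;0 0 1 0 0 0'|sed -n '2p;4p';python3 -m handwheel '0 0 2 0 0 0;0 0 1 0 0 0;0 0 1 0 0 0;0 0 1 0 0 0;0 0 0 0 0 0'|sed -n '2p;4p'
```

```text
position: [0.5512, 0.1156, 0.0257]
force: [1.1, 0.4, -1.0]
position: [0.5526, 0.1184, 0.0169]
force: [-0.2, -0.2, -0.7]
position: [0.5529, 0.1182, 0.0123]
force: [-0.3, 0.9, 3.0]
```

```bash
python3 -m handwheel '0 0 1 0 0 0;0 0 1 0 0 0;0 0 0.5 0 0 0;0 0 0 0 0 0;0 0 0 0 0 0'|sed -n '2p;4p';python3 -m handwheel '0 0 0.5 0 0 0;0 0 0.5 0 0 0;0 0 0.5 0 0 0;0 0 0 0 0 0;0 0 0 0 0 0'|sed -n '2p;4p'; python3 -m handwheel '0 0 0.5 0 0 0;0 0 0.5 0 0 0;0 0 0 0 0 0;0 0 0 0 0 0;0 0 0 0 0 0'|sed -n '2p;4p'
```

```text
position: [0.5529, 0.1181, 0.0097]
force: [-1.6, 1.5, 4.6]
position: [0.5528, 0.1181, 0.0082]
force: [-1.0, 0.5, 3.7]
position: [0.5528, 0.1181, 0.0073]
force: [-1.1, 1.3, 4.7]
```

```bash
python3 -m handwheel '0 0 0.5 0 0 0;0 0 0.5 0 0 0;0 0 0 0 0 0;0 0 0 0 0 0;0 0 0 0 0 0'|sed -n '2p;4p';python3 -m handwheel '0 0 0.5 0 0 0;0 0 0.5 0 0 0;0 0 0 0 0 0;0 0 0 0 0 0;0 0 0 0 0 0'|sed -n '2p;4p'
```

```text
position: [0.5527, 0.1179, 0.0061]
force: [-0.9, 0.1, 3.1]
position: [0.5527, 0.1179, 0.0051]
force: [-0.2, -0.7, 2.6]
```

```bash
python3 -m handwheel '0 0 0.5 0 0 0;0 0 0.5 0 0 0;0 0 0 0 0 0;0 0 0 0 0 0;0 0 0 0 0 0'|sed -n '2p;4p'
```

```text
position: [0.5527, 0.118, 0.0041]
force: [-0.7, -1.1, 4.1]
```

```bash
python3 -m handwheel '0 0 0.5 0 0 0;0 0 0.5 0 0 0;0 0 0 0 0 0;0 0 0 0 0 0;0 0 0 0 0 0'|sed -n '2p;4p';python3 -m handwheel '0 0 0.5 0 0 0;0 0 0.5 0 0 0;0 0 0 0 0 0;0 0 0 0 0 0;0 0 0 0 0 0'|sed -n '2p;4p';python3 -m handwheel '0 0 0.5 0 0 0;0 0 0.5 0 0 0;0 0 0 0 0 0;0 0 0 0 0 0;0 0 0 0 0 0'|sed -n '2p;4p'
```

```text
position: [0.5527, 0.118, 0.0032]
force: [-2.0, -3.0, 5.1]
position: [0.5527, 0.118, 0.003]
force: [-2.7, -2.5, 9.9]
position: [0.5528, 0.118, 0.0028]
force: [-5.4, -3.1, 16.0]
```

Corner 1 also bottoms at z ≈ 3.0, the same level as corner 0. Next, spot 2.

```bash
python3 -m handwheel '0 0 -13 0 0 0;0 0 -13 0 0 0;0 -46 0 0 0 0;0 -46 0 0 0 0;0 0 2 0 0 0'; python3 -m handwheel '0 0 3 0 0 0;0 0 2 0 0 0;0 0 2 0 0 0;0 0 2 0 0 0;0 0 1 0 0 0'|sed -n '2p;4p';python3 -m handwheel '0 0 2 0 0 0;0 0 1 0 0 0;0 0 1 0 0 0;0 0 1 0 0 0;0 0 0 0 0 0'|sed -n '2p;4p'
```

```text
t: 35.42
position: [0.4577, 0.1362, 0.0244]
tool_rot: [-3.137, 0.001, 1.379]
force: [1.2, 0.4, -0.2]
grip_width: -0.0004
position: [0.4626, 0.1357, 0.0149]
force: [0.2, -0.7, -0.5]
position: [0.4626, 0.1358, 0.0103]
force: [0.8, -0.8, 2.0]
```

```bash
python3 -m handwheel '0 0 0.5 0 0 0;0 0 0.5 0 0 0;0 0 0.5 0 0 0;0 0 0 0 0 0;0 0 0 0 0 0'|sed -n '2p;4p';python3 -m handwheel '0 0 0.5 0 0 0;0 0 0.5 0 0 0;0 0 0.5 0 0 0;0 0 0 0 0 0;0 0 0 0 0 0'|sed -n '2p;4p';python3 -m handwheel '0 0 0.5 0 0 0;0 0 0.5 0 0 0;0 0 0.3 0 0 0;0 0 0 0 0 0;0 0 0 0 0 0'|sed -n '2p;4p'
```

```text
position: [0.4626, 0.1358, 0.0087]
force: [-0.5, -0.3, 2.7]
position: [0.4626, 0.1358, 0.0072]
force: [-0.7, 0.1, 3.7]
position: [0.4626, 0.1359, 0.0064]
force: [-1.0, -0.3, 7.9]
```

```bash
python3 -m handwheel '0 0 0.5 0 0 0;0 0 0.5 0 0 0;0 0 0.3 0 0 0;0 0 0 0 0 0;0 0 0 0 0 0'|sed -n '2p;4p';python3 -m handwheel '0 0 0.5 0 0 0;0 0 0.5 0 0 0;0 0 0.3 0 0 0;0 0 0 0 0 0;0 0 0 0 0 0'|sed -n '2p;4p'
```

```text
position: [0.4626, 0.1359, 0.0056]
force: [-2.6, -0.3, 12.6]
position: [0.4626, 0.136, 0.004]
force: [-2.9, -0.5, 10.0]
```

```bash
python3 -m handwheel '0 0 0.5 0 0 0;0 0 0.5 0 0 0;0 0 0 0 0 0;0 0 0 0 0 0;0 0 0 0 0 0'|sed -n '2p;4p';python3 -m handwheel '0 0 0.5 0 0 0;0 0 0.5 0 0 0;0 0 0 0 0 0;0 0 0 0 0 0;0 0 0 0 0 0'|sed -n '2p;4p'
```

```text
position: [0.4624, 0.1359, 0.0022]
force: [0.3, 0.6, 3.9]
position: [0.4624, 0.136, 0.0015]
force: [-1.3, 0.7, 6.9]
```

```bash
python3 -m handwheel '0 0 0.5 0 0 0;0 0 0.5 0 0 0;0 0 0 0 0 0;0 0 0 0 0 0;0 0 0 0 0 0'|sed -n '1,2p;4p'
```

```text
t: 41.68
position: [0.4625, 0.1359, 0.0014]
force: [-2.6, -0.4, 13.3]
```

```bash
python3 -m handwheel '0 0 0.5 0 0 0;0 0 -13 0 0 0;0 0 -13 0 0 0;48 0 0 0 0 0;48 0 0 0 0 0'|sed -n '2p;4p'; python3 -m handwheel '0 0 3 0 0 0;0 0 3 0 0 0;0 0 3 0 0 0;0 0 2 0 0 0;0 0 0 0 0 0'|sed -n '2p;4p';python3 -m handwheel '0 0 2 0 0 0;0 0 1 0 0 0;0 0 1 0 0 0;0 0 1 0 0 0;0 0 0 0 0 0'|sed -n '2p;4p'
```

```text
position: [0.4816, 0.2307, 0.0263]
force: [1.0, -0.4, -0.6]
position: [0.4806, 0.2293, 0.0145]
force: [0.2, 0.0, 0.4]
position: [0.4808, 0.23, 0.0096]
force: [-0.6, 0.7, -0.1]
```

```bash
python3 -m handwheel '0 0 0.5 0 0 0;0 0 0.5 0 0 0;0 0 0.5 0 0 0;0 0 0 0 0 0;0 0 0 0 0 0'|sed -n '2p;4p';python3 -m handwheel '0 0 0.5 0 0 0;0 0 0.5 0 0 0;0 0 0.3 0 0 0;0 0 0 0 0 0;0 0 0 0 0 0'|sed -n '2p;4p'
```

```text
position: [0.4809, 0.23, 0.0082]
force: [0.1, -0.1, -0.3]
position: [0.481, 0.23, 0.007]
force: [0.6, -0.2, 0.2]
```

```bash
python3 -m handwheel '0 0 1 0 0 0;0 0 0.5 0 0 0;0 0 0.5 0 0 0;0 0 0 0 0 0;0 0 0 0 0 0'|sed -n '2p;4p';python3 -m handwheel '0 0 0.5 0 0 0;0 0 0.5 0 0 0;0 0 0.5 0 0 0;0 0 0 0 0 0;0 0 0 0 0 0'|sed -n '2p;4p';python3 -m handwheel '0 0 0.5 0 0 0;0 0 0.5 0 0 0;0 0 0.5 0 0 0;0 0 0 0 0 0;0 0 0 0 0 0'|sed -n '2p;4p'
```

```text
position: [0.481, 0.23, 0.005]
force: [0.4, 0.1, 1.6]
position: [0.481, 0.23, 0.0035]
force: [-0.1, 0.2, 2.9]
position: [0.481, 0.23, 0.002]
force: [-1.0, 0.4, 3.8]
```

```bash
python3 -m handwheel '0 0 0.5 0 0 0;0 0 0.5 0 0 0;0 0 0 0 0 0;0 0 0 0 0 0;0 0 0 0 0 0'|sed -n '1,2p;4p'
```

```text
t: 47.3
position: [0.481, 0.23, 0.0015]
force: [-2.3, -0.7, 7.1]
```

```bash
python3 -m handwheel '0 0 0.5 0 0 0;0 0 0.5 0 0 0;0 0 0.5 0 0 0;0 0 0 0 0 0;0 0 0 0 0 0'|sed -n '2p;4p'; python3 -m handwheel '0 0 -30 0 0 0;0 0 -40 0 0 0;-24 23 -40 0 0 0;-24 23 -30 0 0 0;0 0 0 0 0 0'|sed -n '2p;4p';python3 -m handwheel '0 0 0 0 0 0;0 0 0 0 0 0;0 0 0 0 0 0;0 0 0 0 0 0;0 0 0 0 0 0'
python3 - <<'E'
from h import *
im,d,c=snap('wrist','w12');np.savez('w12.npz',im=im,d=d,c=c)
P=cloud(c,d)
M=(P[...,0]>.41)&(P[...,0]<.63)&(P[...,1]>.07)&(P[...,1]<.28)
hsv=cv2.cvtColor(im,cv2.COLOR_BGR2HSV);g=(cv2.inRange(hsv,(22,120,50),(38,255,255))>0)&M
q=P[g];A=np.c_[q[:,0]-.518,q[:,1]-.174,np.ones(len(q))];k=np.ones(len(q),bool)
for _ in range(6):
    w=np.linalg.lstsq(A[k],q[k,2],rcond=None)[0];k=abs(A@w-q[:,2])<.0025
print('plane',w.round(4),k.sum(),len(q))
a=np.radians(-11.2);ex=np.array([np.cos(a),np.sin(a)]);ey=np.array([-ex[1],ex[0]])
for i,(x,y) in enumerate([(78,48),(78,-48),(-78,-48),(-78,48)]):
    p=(x*ex+y*ey)/1000; print(i,'corner top z',(w@[*p,1]*1000).round(2),end=' ')
    s=P[abs((P[...,0]-.518-p[0])**2+(P[...,1]-.174-p[1])**2)<.010**2]; b=s[(s[:,2]<w[2]+.03)]
    r=(b[:,2]-w[2]);print('local median',np.median(b[:,2]).round(4),'stem max over top mm',(np.percentile(r,99)*1000).round(1),len(b))
# seat ref: rim/floor
f=P[M&(hsv[...,1]<40)&(P[...,2]<.045)];print('rim/floor z pct',np.percentile(f[:,2],[5,50,90,97]).round(4))
E
```

```text
position: [0.4811, 0.2301, 0.0013]
force: [-4.3, -2.5, 16.6]
position: [0.5203, 0.1732, 0.1419]
force: [-0.4, 0.6, -0.6]
t: 49.18
position: [0.5166, 0.1742, 0.1392]
tool_rot: [-3.141, 0.0, 1.377]
force: [0.7, -0.0, -0.7]
grip_width: -0.0002
plane [ 0.0002 -0.0004  0.0412] 21167 21605
0 corner top z 41.17 local median 0.0414 stem max over top mm 13.4 401
1 corner top z 41.21 local median 0.0414 stem max over top mm 13.2 403
2 corner top z 41.16 local median 0.0414 stem max over top mm 13.6 631
3 corner top z 41.13 local median 0.0414 stem max over top mm 13.3 621
rim/floor z pct [0.0095 0.0206 0.0423 0.0436]
```

All four corners are level at 41.2 mm. The stem tips stand 13.2–13.6 mm above the top face, against 13.5 mm when fully home. Handing in.

```bash
python3 -c "
from plant import workorder; print(workorder.sign_off())"
```

```text
the job is handed in; nothing more can be done
None
```

I moved the board onto the housing with the plug towards the open end, pressed all four corners home, and handed the job in at about 49 s of the 67 s allowed. No verdict was reported.

**Grasp:** My first close shut on air. The wrist camera's depth showed the real fingertips about 33 mm above the reported tool height. I went by the images, gripped lower, and the second attempt held the heat sink. I never found the cause, but allowed for it in every move after that.

**Placing:** Before lowering, the two visible holes lined up with their standoffs to about 1 mm. After release the board lay level on the barbs.

**Pressing:**

| Corner | What I felt | Last force reading on the plate |
|---|---|---|
| 0 | Force dropped after about 8 N, then a hard landing | 18.8 N |
| 1 | No clear force drop; reached the same hard-stop level as corner 0 | 16.0 N |
| 2 | Force dropped after about 13 N, then a hard landing | 13.3 N |
| 3 | Board already low when pressed, so it probably snapped in with corner 2 | 16.6 N |

Forces were read only at the end of each move, so short peaks in between would not show. The highest reading was 18.8 N, against the 30 N limit.

**Last checks:** All four corners came out level, with the top face at 41.1–41.2 mm. The stem tips stood 13.2–13.6 mm above it, and 13.5 mm means fully home. The closed fingers were well clear of the board. I did not re-measure the hole positions sideways after pressing, or where the other things on the bench were.

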